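# Sample ten standoffs on the counting scale

### The job

Teach the counting scale the weight of one standoff: pour all ten brass standoffs from the blue cup into the scale's steel dish and stand the empty cup upright on the bench. Then press the green sample key all the way in and keep it pressed, without touching the dish or the other keys and without leaning on the key harder than it needs: finish while still holding the key down. Leave the other things on the bench where they are.

Things in the scene. Friction and masses are not known exactly. Their poses are not given: they have to be found in the camera images.
- cup: Blue plastic cup, open at the top, 72 mm high: straight wall of 54 mm outer diameter up to 46 mm high, then flaring to 67 mm at the rim; wall 2.5 mm, floor 4 mm, about 60 g. Origin: centre of its underside; z up through the mouth. It starts upright on the bench, the ten standoffs loose in it; they slide on its smooth wall once that slopes down by 15 to 20 degrees.
- cup_rim (a point): Centre of the blue cup's mouth, level with the rim (72 mm above the cup's origin along its z).
- scale: Counting scale fixed to the bench, white housing 320 mm deep (x) by 240 mm wide (y). Origin: centre of its footprint on the bench; its -x side, the front with the keys, faces the robot, give or take 20 degrees. Front key deck 45 mm high; behind it a sloping strip with three read-outs rising to about 75 mm; then the rear housing, 73 mm high, with the dish.
- dish: Round stainless dish fixed on the scale, outer diameter 210 mm at the rim and 148 mm at the foot, 38 mm deep. Origin: centre of its underside, 50 mm behind the scale's origin (scale +x) and 91 mm above the bench; the rim is 129 mm above the bench.
- dish_floor (a point): Centre of the inner floor of the dish, 94 mm above the bench; its axes are those of the scale.
- key_sample (a joint): Travel of the green sample key, m: 0 released, 0.006 fully in. A vertical spring key: it starts to move at about 1.5 N, needs about 6 N to be fully in, and springs back when let go.
- key_sample_top (a point): Centre of the top face of the green sample key (26 mm along x by 28 mm along y), 55 mm above the bench when released, at scale x = -127 mm, y = -65 mm (the right-hand key for someone facing the keys from the robot's side). It moves straight down with the key.
- key_tare (a joint): Travel of the grey middle key, m: same kind of key, 65 mm to the left (scale +y) of the green one. 0 released.
- key_zero (a joint): Travel of the grey left key, m: same kind of key, 130 mm to the left (scale +y) of the green one. 0 released.
- white_cup: White cup of the same shape and size as the blue one, with black nylon standoffs in it; not part of the job. Origin: centre of its underside. It may stand in either of two places, the blue cup in the other.
- pump_bottle: Blue solvent bottle with a steel pump top, 69 mm in diameter, 127 mm high, standing to the left of the scale. Origin: centre of its underside. Not part of the job.
- screwdriver: Red-handled screwdriver lying on the right, 180 mm long, handle 26 mm thick, its axis 13 mm above the bench. Origin: on the bench under its middle; x points from handle to tip. Not part of the job.
- standoff0: Brass hexagonal standoff, one of ten alike: 20 mm long, 10 mm across the flats, 12 g. Origin: its centre; z along its length.
- standoff1: Another of the ten brass standoffs, the same.
- standoff2: Another of the ten brass standoffs, the same.
- standoff3: Another of the ten brass standoffs, the same.
- standoff4: Another of the ten brass standoffs, the same.
- standoff5: Another of the ten brass standoffs, the same.
- standoff6: Another of the ten brass standoffs, the same.
- standoff7: Another of the ten brass standoffs, the same.
- standoff8: Another of the ten brass standoffs, the same.
- standoff9: Another of the ten brass standoffs, the same.

How it is judged:
By the outcome, as a careful person would: the job done as asked, in the order asked, and still so for the second after the job is handed in, while the arm keeps its last pose, push and grip.
It also fails if it takes over 69 s, if anything falls off the work surface, if the arm or the gripper's body presses on something with over 40 N, if the wrist force passes 120 N, or if a joint passes its speed limit or range.

### The arm

A 6-joint arm with a two-finger parallel gripper is mounted at the origin on the work surface. World frame = base frame: x ahead of the robot, y to its left, z up, the work surface at z = 0. Lengths are in m, angles in rad, forces in N, time in s.
With the tool pointing down it reaches from about 0.275 to 0.975 m from the base axis. Payload 8.4 kg.
Tool frame: the origin (TCP) lies between the finger pads; the fingertips stand 11 mm ahead of it and the grasp point (between the pads) lies 8 mm behind it; x points along the fingers, y is the direction in which the jaws open and shut, and the axes are right-handed (so a half turn about x gives the same grasp; the last joint's range is limited). The gripper opens to 92 mm and grips with 3 to 60 N. Pads are 20 mm wide; open, the fingers measure 128 mm over their backs; the gripper's body (75 mm by 189 mm) begins 69 mm behind the grasp point.
Start: joints at [-1.15, 0.353, 1.633, -0, 1.155, -0.002], TCP at [0.256, -0.57, 0.226] pointing down, gripper open.
Joint ranges: [-2.63, 2.63], [-0.92, 2.1], [0.06, 2.66], [-1.3, 4.44], [0, 2.69], [-3.02, 3.02]. Speed limits (rad/s): [2.22, 2.22, 2.79, 3.14, 3.14, 3.14].

### API

Orientations are given as a 3x3 rotation matrix whose columns are the frame's x, y, z axes.
In Python, from cell import ctrl gives the robot as it stands. The module is installed in compiled form; this text tells all that it offers.
- The arm moves only by the tool carry_out, never from a script. Its argument "steps" is a list that holds one entry, the list of rows, each a list of 6 numbers: the shift along the tool's x, y, z in units of 250 mm (1.0 is 250 mm), then the turn, a rotation vector about the tool's x, y, z in units of 180 degrees (1.0 is 180 degrees). A call has 1 to 12 rows; each row is the pose to reach, as a shift and turn from the pose commanded when the call began, along the tool's axes at that moment, turning the shorter way round; what a row does not reach only later rows make up. A row lasts 1/10 s, in which the tool goes at most 50 mm and 8.59 degrees, less where a joint would pass 70% of its speed; a pose out of reach is approached as far as the arm can. A call with a number of a shift or a turn outside -1 to 1 is refused whole. A call with a gripper value outside its range is refused whole. "grip" is the opening, from 0 (shut) to 1 (fully open), set as the call begins (left out, the last holds). The fingers move at their own pace and stop on an object; "newtons" is the grip in N (left out, the last holds). Time passes only in rows, so rows that repeat a pose let the fingers close. It gives the time, the measured TCP pose, the force and the opening at its end, in the units of the state.
- ctrl.get_state(): the state, without advancing time (a new reading comes with each control period).
- ctrl.grab_frame(name): name is "scene" or "top" or "wrist"; returns a dict with "pixels" (384x512x3 uint8, red, green, blue), "camera_matrix" (3x3 intrinsics, pixels), "R" (3x3) and "t" (3): a world point X has camera coordinates R X + t. Camera axes: x right, y down, z forward; pixel columns grow to the right and rows downward; lengths in m; the calibration is good to about 2 mm. The wrist camera is an equidistant fisheye: a pixel r from the principal point sees the ray r / f radians off the axis. A picture is of the moment at which its call begins. There is no depth.
- ctrl.job_done(): hands the job in, once; it reports no verdict.
The state is a dict: "clock": time; "q": joint angles; "dq": joint speeds; "tau": joint torques, N m; "tool_pos": TCP position; "orientation": TCP orientation; "contact_force": force on the tool from outside, world axes, zero at the start; "torque": the same for the moment, N m; "grip_width": finger opening in m.
Only numpy, scipy, OpenCV 4.12 (cv2) and the standard library are available. Lean on these libraries where they do the work, as an engineer would, in place of code of your own. Each camera call takes 0.05 s, during which the arm holds its last target. There are 200 camera calls.

## Working session

There is one attempt and no reset: what is moved stays moved. The work goes in short steps, Python scripts to look and compute and a tool call to move; the robot and the scene stay as the last step left them, time stands still between calls to the robot, and variables do not carry over. Pictures are saved under pics/ and viewed, about 8 in all and at most 12, crops included, and the job is handed in when it is done.

Besides the shell and the picture viewer there is one more tool, called after "Emit:" by a JSON object that holds its "name" and its "arguments". carry_out: Moves the arm, as the interface text tells. Shifts and turns lie within -1 to 1; 1 stands for 250 mm of shift or 180 degrees of turn. Its arguments: {"type":"object","properties":{"steps":{"type":"array"},"grip":{"type":"number"},"newtons":{"type":"number"}},"required":["steps"]}

```bash
mkdir -p pics; cat > h.py <<'E'
import numpy as np, cv2
from cell import ctrl
def grab(n):
    f=ctrl.grab_frame(n); return f['pixels'],np.array(f['camera_matrix']),np.array(f['R']),np.array(f['t'])
def save(im,p): cv2.imwrite(p,im[:,:,::-1])
def cast(u,v,z,K,R,t):
    d=R.T@np.linalg.inv(K)@np.array([u,v,1.]); c=-R.T@t; return c+d*(z-c[2])/d[2]
def proj(X,K,R,t):
    p=K@(R@np.asarray(X,float)+t); return p[:2]/p[2]
E
python3 - <<'E'
from h import *
ims=[]
for n in("scene","top"):
    im,K,R,t=grab(n); ims.append(im); print(n,K.round(1).tolist(),R.round(3).tolist(),t.round(3).tolist()); np.savez(n+'0.npz',im=im,K=K,R=R,t=t)
    save(im,f'pics/{n}0.png')
s=ctrl.get_state(); print({k:np.round(v,3).tolist() for k,v in s.items()})
E
```

```text
scene [[378.5, 0.0, 257.7], [0.0, 378.5, 197.3], [0.0, 0.0, 1.0]] [[-0.481, 0.876, 0.014], [0.736, 0.413, -0.536], [-0.476, -0.248, -0.844]] [0.265, -0.352, 1.44]
top [[449.9, 0.0, 259.8], [0.0, 449.9, 189.6], [0.0, 0.0, 1.0]] [[-0.01, -1.0, -0.006], [-0.994, 0.01, -0.111], [0.111, 0.005, -0.994]] [0.001, 0.523, 1.25]
{'clock': 0.1, 'q': [-1.15, 0.354, 1.634, -0.0, 1.155, -0.002], 'dq': [0.001, -0.002, -0.003, 0.001, -0.0, 0.001], 'tau': [-0.0, -59.491, -33.493, 0.07, 0.018, -0.0], 'tool_pos': [0.256, -0.57, 0.225], 'orientation': [[-0.001, 0.41, -0.912], [0.001, -0.912, -0.41], [-1.0, -0.001, 0.0]], 'contact_force': [0.534, 0.103, -0.264], 'torque': [-0.015, 0.041, -0.017], 'grip_width': 0.092}
```

View pics/scene0.png

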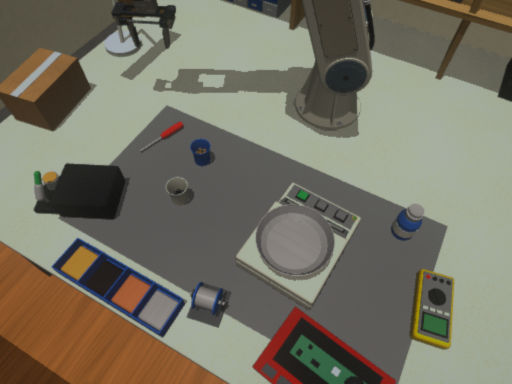

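View pics/top0.png

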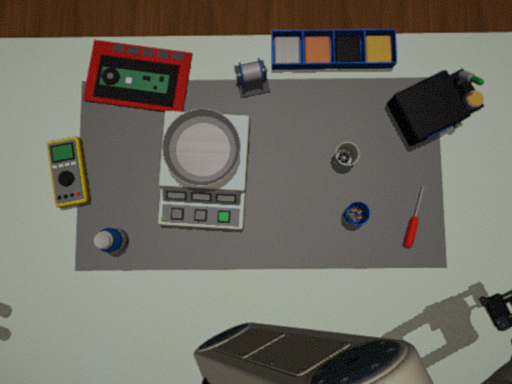

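The scene picture shows the blue cup at (201,152), the white cup at (177,190), the green key at (303,196) and the dish at (295,242). In the top picture they are at: blue cup (356,213), green key (224,216), dish (201,147). Next I measure them.

```bash
python3 - <<'E'
from h import *
from scipy.optimize import least_squares
obs={}
for n,cu,ky,du in(("top",(356,213),(224,216),(201,147)),("scene",(201,152),(303,196),(295,242))):
    d=np.load(n+'0.npz'); im,K,R,t=[d[k] for k in('im','K','R','t')]
    hsv=cv2.cvtColor(im,cv2.COLOR_RGB2HSV)
    def win(c,r):
        m=np.zeros(im.shape[:2],np.uint8); cv2.circle(m,c,r,255,-1); return m
    b=cv2.inRange(hsv,(100,120,30),(130,255,255))&win(cu,22)
    cs=max(cv2.findContours(b,cv2.RETR_EXTERNAL,cv2.CHAIN_APPROX_NONE)[0],key=cv2.contourArea)[:,0]
    P=np.array([cast(u,v,.072,K,R,t)[:2] for u,v in cs]); 
    # upper rim points: far side from camera; fit circle r=.0335 to hull robustly
    c0=P.mean(0)
    cam=(-R.T@t)[:2]; 
    f=lambda x:np.linalg.norm(P-x,axis=1)-.0335
    s=least_squares(f,c0,loss='soft_l1',f_scale=.001); print(n,'cup',s.x.round(4),'res',np.abs(s.fun).mean().round(4),'n',len(P))
    g=cv2.inRange(hsv,(45,120,60),(80,255,255))&win(ky,20); 
    M=cv2.moments(g,True); k=(M['m10']/M['m00'],M['m01']/M['m00']); print(' key',np.round(k,1),cast(*k,.055,K,R,t).round(4),M['m00'])
    (cx,cy),_,_=cv2.minAreaRect(cv2.findNonZero(g)); print(' keyrect',cast(cx,cy,.055,K,R,t).round(4))
d=np.load('top0.npz'); im,K,R,t=[d[k] for k in('im','K','R','t')]
# scale side edge lines in top: housing bright mask
hsv=cv2.cvtColor(im,cv2.COLOR_RGB2HSV)
m=cv2.inRange(hsv,(0,0,150),(179,60,255)); w=np.zeros_like(m); w[100:235,150:258]=255; m&=w
c=max(cv2.findContours(m,cv2.RETR_EXTERNAL,cv2.CHAIN_APPROX_SIMPLE)[0],key=cv2.contourArea)
print('minrect',cv2.minAreaRect(c), [cast(u,v,.06,K,R,t).round(3)[:2].tolist() for u,v in cv2.boxPoints(cv2.minAreaRect(c))])
a=cv2.resize(im[95:240,145:260],None,fx=4,fy=4,interpolation=cv2.INTER_CUBIC)
b=cv2.resize(im[125:240,320:430],None,fx=3,fy=3,interpolation=cv2.INTER_CUBIC)
o=np.zeros((580,800,3),np.uint8); o[:580,:460]=a; o[:345,460:790]=b; save(o,'pics/crop.png')
E
```

```text
top cup [ 0.4515 -0.2683] res 0.0015 n 67
 key [223.4 216.4] [0.4466 0.0972 0.055 ] 100.0
 keyrect [0.4465 0.0983 0.055 ]
scene cup [ 0.4635 -0.2609] res 0.0109 n 69
 key [302.2 194.9] [0.4513 0.1002 0.055 ] 69.0
 keyrect [0.4512 0.1004 0.055 ]
minrect ((203.99191284179688, 148.44688415527344), (51.180641174316406, 49.35447692871094), 54.782405853271484) [[0.658, 0.249], [0.738, 0.136], [0.617, 0.053], [0.538, 0.166]]
```

View pics/crop.png

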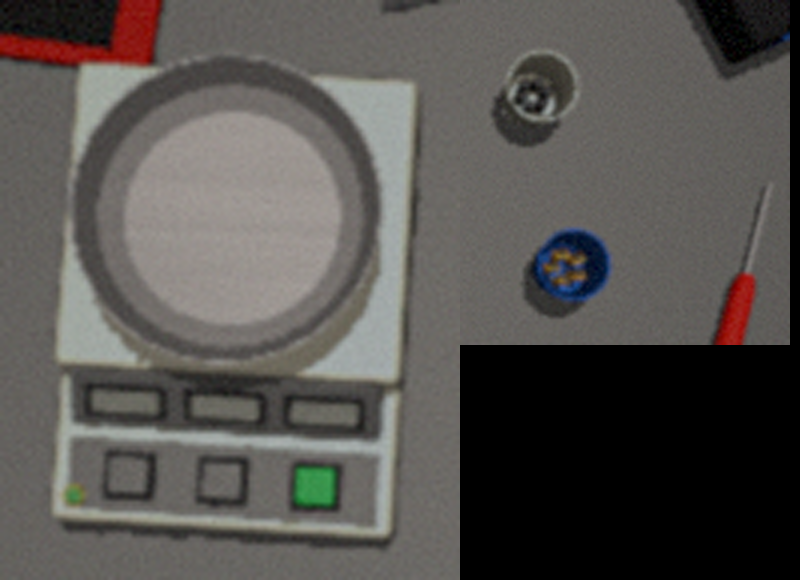

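```bash
python3 - <<'E'
from h import *
d=np.load('top0.npz'); im,K,R,t=[d[k] for k in('im','K','R','t')]
ks=[cast(145+u/4-.4,95+v/4-.4,.055,K,R,t) for u,v in((129,476),(221,482),(316,486))]
print(np.round(ks,4)); v=ks[0]-ks[2]; yaw=np.arctan2(-v[0],v[1]); print('len',np.linalg.norm(v),'yaw',np.degrees(yaw))
for u,v in(((77+379)/2,(57+361)/2),): print('dish',cast(145+u/4-.4,95+v/4-.4,.129,K,R,t).round(4))
k=ks[2]
c,s=np.cos(yaw),np.sin(yaw); print('dish from key',k[:2]+np.array([[c,-s],[s,c]])@[.177,.065])
# cups from crop
for u,v in((542,87),(573,265)): print(cast(320+(u-460)/3-.4,125+v/3-.4,.072,K,R,t).round(4))
im,K,R,t=[np.load('scene0.npz')[k] for k in('im','K','R','t')]
print('scene',proj([.4515,-.2683,.072],K,R,t),proj([.4515,-.2683,0],K,R,t))
d=np.load('scene0.npz')
save(cv2.resize(im[130:210,150:230],None,fx=6,fy=6,interpolation=cv2.INTER_CUBIC),'pics/sc.png')
c=-np.load('top0.npz')['R'].T@np.load('top0.npz')['t'];print('cam',c)
E
```

```text
[[0.4558 0.2262 0.055 ]
 [0.451  0.1624 0.055 ]
 [0.4476 0.0967 0.055 ]]
len 0.12984694297247312 yaw -3.6394730464965557
dish [0.6276 0.1484 0.129 ]
dish from key [0.62835631 0.15029341]
[ 0.6161 -0.2464  0.072 ]
[ 0.4516 -0.2694  0.072 ]
scene [200.19562801 145.48847404] [202.60204842 159.24124441]
cam [ 0.38150268 -0.01035758  1.29980858]
```

View pics/sc.png

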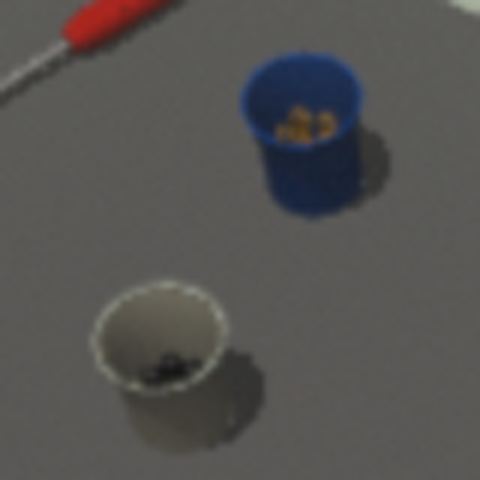

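Scene crop: blue cup rim centre at about (200.3,146.7) in full-image pixels, within 1.5 px of the top-view fix projected in, and the standoffs are visible in the cup. The key spacing measures 129.8 mm against the 130 mm it must be, and the two dish estimates agree to 2 mm.

Plan: grasp from the side with the tool pitched 25° down and the jaws horizontal, then pour by rolling about tool x.

```bash
cat >> h.py <<'E'
def pose(az,pitch,roll):
    """tool x outward at azimuth az, pitched down; roll 0: jaws y pointing right; roll about tool x (deg)"""
    from scipy.spatial.transform import Rotation as Ro
    a,p=np.radians([az,pitch]); x=np.array([np.cos(p)*np.cos(a),np.cos(p)*np.sin(a),-np.sin(p)])
    y=np.array([np.sin(a),-np.cos(a),0]); M=np.c_[x,y,np.cross(x,y)]
    return M@Ro.from_euler('x',roll,degrees=True).as_matrix()
def row(p,M,tcp_off=.008):
    """p: wanted grasp point"""
    from scipy.spatial.transform import Rotation as Ro
    s=ctrl.get_state(); R0=np.array(s['orientation']); P0=np.array(s['tool_pos'])
    sh=R0.T@(np.asarray(p)+tcp_off*M[:,0]-P0)/.25; tv=Ro.from_matrix(R0.T@M).as_rotvec()/np.pi
    print('row',sh.round(3).tolist(),tv.round(3).tolist(),'mm',round(np.linalg.norm(sh)*250),'deg',round(np.linalg.norm(tv)*180,1))
def st():
    s=ctrl.get_state(); g=np.array(s['tool_pos'])-.008*np.array(s['orientation'])[:,0]
    print('t',s['clock'],'grasp pt',g.round(4),'q',np.round(s['q'],2),'F',np.round(s['contact_force'],1),'w',round(s['grip_width'],4))
E
python3 - <<'E'
from h import *
M=pose(-30.7,25,0); c=np.array([.453,-.2685,.030])
row(c-.12*M[:,0]+[0,0,.06],M)
E
```

```text
row [0.352, -1.107, -0.979] [0.271, 0.332, 0.173] mm 380 deg 83.1
```

Emit:
{"name": "carry_out", "arguments": {"steps": [[[0.18,-0.55,-0.49,0.135,0.166,0.087],[0.18,-0.55,-0.49,0.135,0.166,0.087],[0.18,-0.55,-0.49,0.135,0.166,0.087],[0.18,-0.55,-0.49,0.135,0.166,0.087],[0.18,-0.55,-0.49,0.135,0.166,0.087],[0.18,-0.55,-0.49,0.135,0.166,0.087]]], "grip": 1}}

```text
clock: 0.7
tool_pos: [0.3105, -0.3915, 0.1792]
orientation: [[0.531, -0.059, -0.845], [-0.15, -0.988, -0.025], [-0.834, 0.14, -0.534]]
contact_force: [-0.0, -0.2, -0.4]
grip_width: 0.0921
```

```bash
python3 - <<'E'
from h import *
st()
M=pose(-30.7,25,0); c=np.array([.453,-.2685,.030])
row(c-.12*M[:,0]+[0,0,.06],M)
E
```

```text
t 0.7 grasp pt [ 0.3063 -0.3903  0.1858] q [-1.22  0.09  2.26  0.89  0.61 -0.33] F [-0.  -0.2 -0.4] w 0.0921
row [0.152, -0.728, -0.115] [0.134, 0.165, 0.086] mm 188 deg 41.3
```

Emit:
{"name": "carry_out", "arguments": {"steps": [[[0.15,-0.73,-0.115,0.134,0.165,0.086],[0.15,-0.73,-0.115,0.134,0.165,0.086],[0.15,-0.73,-0.115,0.134,0.165,0.086],[0.15,-0.73,-0.115,0.134,0.165,0.086],[0.15,-0.73,-0.115,0.134,0.165,0.086],[0.15,-0.73,-0.115,0.134,0.165,0.086],[0.15,-0.73,-0.115,0.134,0.165,0.086],[0.15,-0.73,-0.115,0.134,0.165,0.086]]]}}

```text
clock: 1.5
tool_pos: [0.4131, -0.2633, 0.1549]
orientation: [[0.784, -0.38, -0.49], [-0.325, -0.925, 0.197], [-0.528, 0.005, -0.849]]
contact_force: [0.5, -0.5, 0.1]
grip_width: 0.0921
```

```bash
python3 - <<'E'
from h import *
st()
M=pose(-30.7,25,0); c=np.array([.453,-.2685,.030])
row(c-.12*M[:,0]+[0,0,.06],M)
f=ctrl.grab_frame('wrist'); save(f['pixels'],'pics/w1.png'); np.savez('w1.npz',**f)
E
```

```text
t 1.5 grasp pt [ 0.4068 -0.2607  0.1592] q [-0.83  0.31  2.65  2.64  0.85 -1.47] F [ 0.5 -0.5  0.1] w 0.0921
row [-0.172, -0.101, 0.189] [0.024, 0.038, 0.04] mm 69 deg 10.8
```

View pics/w1.png

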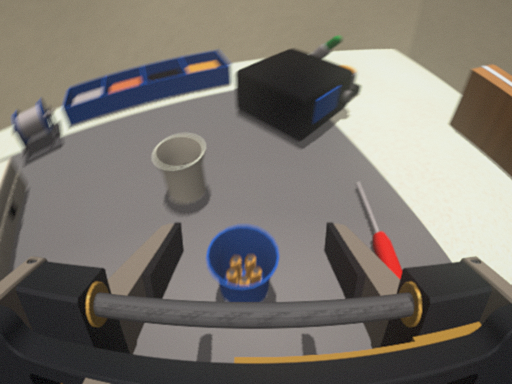

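The wrist view shows the blue cup's rim centred at about (243,257), centred between the open fingers, with the white cup beyond at (180,165). The elbow is close to its limit, so I come in from above. First I cross-check the cup fix through the fisheye.

```bash
python3 - <<'E'
from h import *
d=np.load('w1.npz'); K,R,t=d['camera_matrix'],d['R'],d['t']; c=-R.T@t
def fe(u,v,z):
    x=(u-K[0,2])/K[0,0]; y=(v-K[1,2])/K[1,1]; r=np.hypot(x,y); ray=R.T@np.array([x/r*np.sin(r),y/r*np.sin(r),np.cos(r)]); return c+ray*(z-c[2])/ray[2]
for p in((208,256),(279,256),(243,227)): print(fe(*p,.072).round(4))
M=pose(-30.7,25,0); row([.453,-.2685,.13],M)
E
```

```text
[ 0.4657 -0.2397  0.072 ]
[ 0.4417 -0.2995  0.072 ]
[ 0.4841 -0.281   0.072 ]
row [0.211, -0.047, -0.002] [0.021, 0.038, 0.038] mm 54 deg 10.3
```

Emit:
{"name": "carry_out", "arguments": {"steps": [[[0.1,-0.02,0,0.01,0.019,0.019],[0.211,-0.047,0,0.021,0.038,0.038],[0.211,-0.047,0,0.021,0.038,0.038],[0.211,-0.047,0,0.021,0.038,0.038]]]}}

```text
clock: 1.95
tool_pos: [0.4603, -0.2665, 0.1237]
orientation: [[0.785, -0.495, -0.372], [-0.448, -0.869, 0.212], [-0.428, 0.0, -0.904]]
contact_force: [-0.3, -0.2, -0.2]
grip_width: 0.0922
```

```bash
python3 - <<'E'
from h import *
st(); M=pose(-30.7,25,0); row([.453,-.269,.030],M)
E
```

```text
t 1.95 grasp pt [ 0.454  -0.2629  0.1271] q [-0.54  0.62  2.63  3.12  1.24 -1.57] F [-0.3 -0.2 -0.2] w 0.0922
row [0.174, 0.024, 0.347] [0.002, 0.002, 0.005] mm 97 deg 1.1
```

Emit:
{"name": "carry_out", "arguments": {"steps": [[[0.015,0.024,0.0,0.002,0.002,0.005],[0.05,0.024,0.08,0.002,0.002,0.005],[0.085,0.024,0.16,0.002,0.002,0.005],[0.12,0.024,0.24,0.002,0.002,0.005],[0.15,0.024,0.3,0.002,0.002,0.005],[0.174,0.024,0.347,0.002,0.002,0.005],[0.174,0.024,0.347,0.002,0.002,0.005],[0.174,0.024,0.347,0.002,0.002,0.005]]]}}

```text
clock: 2.75
tool_pos: [0.4556, -0.2771, 0.0301]
orientation: [[0.775, -0.519, -0.36], [-0.473, -0.855, 0.214], [-0.419, 0.004, -0.908]]
contact_force: [0.0, 0.5, 0.4]
grip_width: 0.0919
```

```bash
python3 - <<'E'
from h import *
st(); M=pose(-30.7,25,0); row([.453,-.269,.030],M)
E
```

```text
t 2.75 grasp pt [ 0.4494 -0.2734  0.0335] q [-0.55  1.    2.58  3.14  1.58 -1.58] F [0.  0.5 0.4] w 0.0919
row [0.009, -0.023, 0.011] [-0.0, -0.001, -0.003] mm 7 deg 0.6
```

Emit:
{"name": "carry_out", "arguments": {"steps": [[[0.008,-0.022,0.01,0,0,-0.002],[0.008,-0.022,0.01,0,0,-0.002],[0.008,-0.022,0.01,0,0,-0.002]]]}}

```text
clock: 3.05
tool_pos: [0.4591, -0.2718, 0.0266]
orientation: [[0.779, -0.513, -0.362], [-0.466, -0.859, 0.213], [-0.42, 0.003, -0.908]]
contact_force: [-0.1, -0.4, 0.2]
grip_width: 0.0919
```

Emit:
{"name": "carry_out", "arguments": {"steps": [[[0,0,0,0,0,0],[0,0,0,0,0,0],[0,0,0,0,0,0],[0,0,0,0,0,0],[0,0,0,0,0,0],[0,0,0,0,0,0],[0,0,0,0,0,0],[0,0,0,0,0,0]]], "grip": 0, "newtons": 25}}

```text
clock: 3.85
tool_pos: [0.4586, -0.2719, 0.0257]
orientation: [[0.778, -0.513, -0.363], [-0.467, -0.858, 0.213], [-0.421, 0.003, -0.907]]
contact_force: [-0.5, 0.4, 0.1]
grip_width: 0.0528
```

```bash
python3 - <<'E'
from h import *
st(); s=ctrl.get_state(); print(np.round(s['orientation'],3).tolist())
E
```

```text
t 3.85 grasp pt [ 0.4524 -0.2681  0.0291] q [-0.53  1.02  2.57  3.15  1.58 -1.57] F [-0.5  0.4  0.1] w 0.0528
[[0.778, -0.513, -0.363], [-0.467, -0.858, 0.213], [-0.421, 0.003, -0.907]]
```

Emit:
{"name": "carry_out", "arguments": {"steps": [[[-0.02,0,-0.045,0,0,0],[-0.05,0,-0.11,0,0,0],[-0.1,0,-0.215,0,0,0],[-0.15,0.001,-0.325,0,0,0],[-0.21,0.001,-0.45,0,0,0],[-0.27,0.002,-0.58,0,0,0],[-0.33,0.002,-0.71,0,0,0],[-0.37,0.002,-0.8,0,0,0],[-0.37,0.002,-0.8,0,0,0],[-0.37,0.002,-0.8,0,0,0]]]}}

```text
clock: 4.85
tool_pos: [0.4587, -0.2717, 0.2467]
orientation: [[0.779, -0.513, -0.361], [-0.467, -0.858, 0.213], [-0.419, 0.003, -0.908]]
contact_force: [0.2, 0.5, -2.8]
grip_width: 0.0532
```

```bash
python3 - <<'E'
from h import *
st()
az=np.degrees(np.arctan2(.15,.628)); print('az',az)
# roll + : mouth direction
D=np.array([.628,.150,0])
M0=pose(az,25,0); up=M0.T@[0,0,1]
for phi in(60,90,110,125,140,160,180):
    u=pose(az,25,phi)@up; print(phi,u.round(3),'tilt',np.degrees(np.arccos(u[2])).round(0))
u=pose(az,25,140)@up
h=u[:2]/np.linalg.norm(u[:2]); g=D[:2]-.042*u[:2]-.03*h; print('grasp target',g, 'r',np.linalg.norm(g))
a2=np.degrees(np.arctan2(g[1],g[0]))
row([g[0],g[1],.25],pose(az,25,0))
E
```

```text
t 4.85 grasp pt [ 0.4525 -0.268   0.25  ] q [-0.53  0.08  2.59  3.15  0.67 -1.58] F [ 0.2  0.5 -2.8] w 0.0532
az 13.433605351456668
60 [-0.004 -0.808  0.589] tilt 54.0
90 [-0.162 -0.97   0.179] tilt 80.0
110 [-0.302 -0.948 -0.102] tilt 96.0
125 [-0.414 -0.862 -0.293] tilt 107.0
140 [-0.523 -0.724 -0.451] tilt 117.0
160 [-0.651 -0.474 -0.593] tilt 126.0
180 [-0.745 -0.178 -0.643] tilt 130.0
grasp target [0.66751031 0.20472102] r 0.6981981891399585
row [-0.221, -2.084, 0.095] [-0.103, -0.001, -0.224] mm 525 deg 44.3
```

Emit:
{"name": "carry_out", "arguments": {"steps": [[[-0.02,-0.1,0,-0.01,0,-0.022],[-0.04,-0.25,0.01,-0.02,0,-0.045],[-0.06,-0.42,0.02,-0.035,0,-0.075],[-0.085,-0.6,0.03,-0.05,0,-0.11],[-0.1,-0.78,0.04,-0.06,0,-0.13],[-0.11,-0.9,0.045,-0.06,0,-0.13],[-0.11,-1.0,0.045,-0.06,0,-0.13],[-0.11,-1.0,0.045,-0.06,0,-0.13],[-0.11,-1.0,0.045,-0.06,0,-0.13]]]}}

```text
clock: 5.75
tool_pos: [0.561, -0.041, 0.2431]
orientation: [[0.901, -0.087, -0.426], [-0.079, -0.996, 0.035], [-0.427, 0.002, -0.904]]
contact_force: [-0.5, 0.5, -2.1]
grip_width: 0.0526
```

```bash
python3 - <<'E'
from h import *
st(); row([.662,.204,.245],pose(15,25,0))
E
```

```text
t 5.75 grasp pt [ 0.5538 -0.0403  0.2466] q [-0.06  0.13  2.54  3.18  0.65 -1.59] F [-0.5  0.5 -2.1] w 0.0526
row [0.313, -1.021, -0.144] [-0.047, 0.002, -0.101] mm 269 deg 20.0
```

Emit:
{"name": "carry_out", "arguments": {"steps": [[[0.03,-0.1,-0.015,-0.005,0,-0.011],[0.07,-0.25,-0.035,-0.012,0,-0.026],[0.12,-0.42,-0.06,-0.02,0,-0.042],[0.18,-0.6,-0.085,-0.028,0,-0.06],[0.24,-0.78,-0.11,-0.036,0,-0.08],[0.28,-0.92,-0.13,-0.043,0.001,-0.093],[0.31,-1.0,-0.144,-0.047,0.002,-0.101],[0.31,-1.0,-0.144,-0.047,0.002,-0.101],[0.31,-1.0,-0.144,-0.047,0.002,-0.101]]]}}

```text
clock: 6.65
tool_pos: [0.6685, 0.1977, 0.2443]
orientation: [[0.878, 0.256, -0.405], [0.231, -0.967, -0.11], [-0.42, 0.003, -0.908]]
contact_force: [-0.7, 0.3, -2.0]
grip_width: 0.0528
```

```bash
python3 - <<'E'
from h import *
st(); M=pose(15,25,0); up=M.T@[0,0,1]
for phi in(80,140): row([.662,.204,.232],pose(15,25,phi)); print((pose(15,25,phi)@up).round(2))
E
```

```text
t 6.65 grasp pt [0.6615 0.1959 0.2477] q [ 0.31  0.29  2.28  3.23  0.57 -1.63] F [-0.7  0.3 -2. ] w 0.0528
row [0.036, -0.031, 0.053] [0.445, -0.002, -0.0] mm 18 deg 80.1
[-0.07 -0.94  0.32]
row [0.036, -0.031, 0.053] [0.778, -0.002, 0.001] mm 18 deg 140.1
[-0.5  -0.74 -0.45]
```

Emit:
{"name": "carry_out", "arguments": {"steps": [[[0.01,-0.01,0.01,0.03,0,0],[0.02,-0.02,0.02,0.075,0,0],[0.036,-0.031,0.03,0.12,0,0],[0.036,-0.031,0.04,0.165,0,0],[0.036,-0.031,0.053,0.21,0,0],[0.036,-0.031,0.053,0.255,0,0],[0.036,-0.031,0.053,0.3,0,0],[0.036,-0.031,0.053,0.345,0,0],[0.036,-0.031,0.053,0.39,0,0],[0.036,-0.031,0.053,0.43,0,0],[0.036,-0.031,0.053,0.445,0,0],[0.036,-0.031,0.053,0.445,0,0]]]}}

```text
clock: 7.85
tool_pos: [0.6689, 0.2056, 0.2296]
orientation: [[0.878, -0.354, -0.321], [0.231, -0.274, 0.934], [-0.418, -0.894, -0.159]]
contact_force: [-0.3, 0.2, -1.7]
grip_width: 0.0533
```

```bash
python3 - <<'E'
from h import *
st()
im,K,R,t=grab('scene'); im2,_,_,_=grab('top')
a=cv2.resize(im[120:320,180:420],None,fx=2.5,fy=2.5); save(a,'pics/p1.png')
row([.662,.204,.225],pose(15,25,130))
E
```

```text
t 7.85 grasp pt [0.6619 0.2038 0.233 ] q [ 0.33  0.33  2.28  3.25  0.61 -0.24] F [-0.3  0.2 -1.7] w 0.0533
row [0.013, 0.03, 0.004] [0.278, -0.001, 0.002] mm 8 deg 50.1
```

View pics/p1.png

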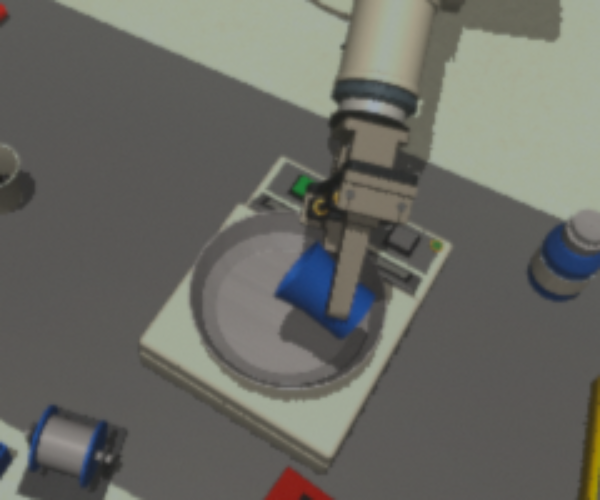

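The cup, at (330,290) in the crop, is tilted over the dish with its mouth facing the dish centre and nothing has spilled. I'll roll on gently.

Emit:
{"name": "carry_out", "arguments": {"steps": [[[0.01,0.02,0.004,0.03,0,0],[0.02,0.05,0.008,0.07,0,0],[0.03,0.07,0.012,0.1,0,0],[0.038,0.084,0.014,0.13,0,0],[0.038,0.084,0.014,0.16,0,0],[0.038,0.084,0.014,0.19,0,0],[0.038,0.084,0.014,0.22,0,0],[0.038,0.084,0.014,0.25,0,0],[0.038,0.084,0.014,0.278,0,0.002],[0.038,0.084,0.014,0.278,0,0.002],[0.038,0.084,0.014,0.278,0,0.002],[0.038,0.084,0.014,0.278,0,0.002]]]}}

```text
clock: 9.15
tool_pos: [0.6696, 0.207, 0.2071]
orientation: [[0.876, -0.478, 0.063], [0.234, 0.536, 0.812], [-0.422, -0.696, 0.581]]
contact_force: [0.1, 0.2, -0.5]
grip_width: 0.0534
```

```bash
python3 - <<'E'
from h import *
st()
row([.662,.204,.21],pose(15,25,180))
E
```

```text
t 9.15 grasp pt [0.6626 0.2051 0.2104] q [0.33 0.38 2.29 3.24 0.66 0.65] F [ 0.1  0.2 -0.5] w 0.0534
row [-0.002, -0.0, -0.005] [0.278, 0.0, 0.0] mm 1 deg 50.1
```

Emit:
{"name": "carry_out", "arguments": {"steps": [[[0,0,0,0.04,0,0],[0,0,0,0.08,0,0],[0,0,0,0.12,0,0],[0,0,0,0.16,0,0],[0,0,0,0.2,0,0],[0,0,0,0.24,0,0],[0,0,0,0.24,0,0],[0,0,0,0.24,0,0],[0,0,0,0.24,0,0],[0,0,0,0.24,0,0]]]}}

```text
clock: 10.15
tool_pos: [0.6695, 0.2072, 0.2069]
orientation: [[0.876, -0.306, 0.374], [0.234, 0.946, 0.225], [-0.422, -0.109, 0.9]]
contact_force: [-0.2, -0.3, -1.2]
grip_width: 0.053
```

```bash
python3 - <<'E'
from h import *
st()
im,K,R,t=grab('scene'); im2,_,_,_=grab('top')
o=np.zeros((500,800,3),np.uint8); o[:,:400]=cv2.resize(im[170:295,230:330],(400,500)); o[:,400:]=cv2.resize(im2[85:210,150:250],(400,500)); save(o,'pics/p2.png')
M=pose(15,25,80); row([.65,.2,.24],M)
E
```

```text
t 10.15 grasp pt [0.6625 0.2053 0.2103] q [0.33 0.38 2.29 3.24 0.66 1.4 ] F [-0.2 -0.3 -1.2] w 0.053
row [-0.099, -0.018, 0.083] [-0.517, -0.0, 0.0] mm 33 deg 93.1
```

View pics/p2.png

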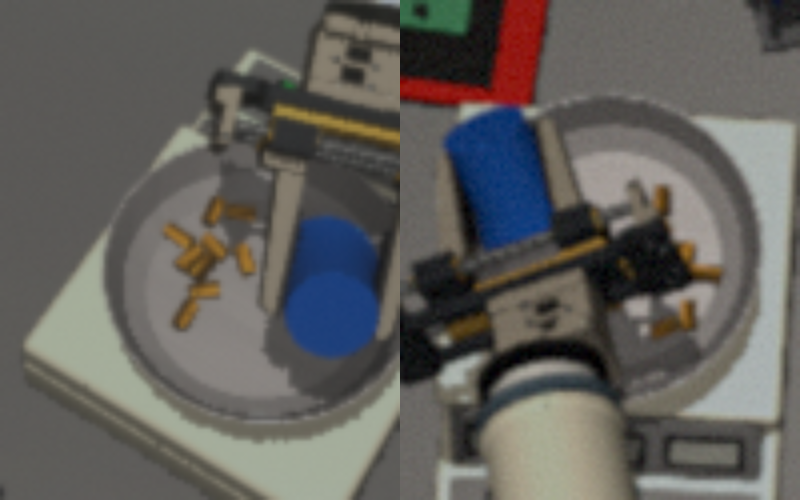

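In the crop the standoffs lie in the dish at about (165–255, 200–330). I count nine and some overlap. I'll roll the cup upright and look inside it and into the dish.

Emit:
{"name": "carry_out", "arguments": {"steps": [[[-0.02,0,0.02,-0.045,0,0],[-0.04,-0.01,0.04,-0.09,0,0],[-0.06,-0.018,0.06,-0.135,0,0],[-0.099,-0.018,0.083,-0.18,0,0],[-0.099,-0.018,0.083,-0.225,0,0],[-0.099,-0.018,0.083,-0.27,0,0],[-0.099,-0.018,0.083,-0.315,0,0],[-0.099,-0.018,0.083,-0.36,0,0],[-0.099,-0.018,0.083,-0.405,0,0],[-0.099,-0.018,0.083,-0.45,0,0],[-0.099,-0.018,0.083,-0.495,0,0],[-0.099,-0.018,0.083,-0.517,0,0]]]}}

```text
clock: 11.45
tool_pos: [0.657, 0.2018, 0.2365]
orientation: [[0.876, -0.356, -0.327], [0.234, -0.279, 0.931], [-0.422, -0.892, -0.161]]
contact_force: [0.3, 0.3, 0.0]
grip_width: 0.0529
```

```bash
python3 - <<'E'
from h import *
st(); row([.6,.03,.25],pose(2,25,0))
E
```

```text
t 11.45 grasp pt [0.65   0.1999 0.2399] q [ 0.33  0.3   2.3   3.25  0.59 -0.24] F [0.3 0.3 0. ] w 0.0529
row [-0.352, 0.226, -0.58] [-0.411, 0.045, 0.054] mm 179 deg 75.1
```

Emit:
{"name": "carry_out", "arguments": {"steps": [[[-0.02,0.01,-0.03,-0.04,0.004,0.005],[-0.05,0.03,-0.08,-0.085,0.01,0.012],[-0.09,0.06,-0.15,-0.13,0.015,0.018],[-0.14,0.09,-0.23,-0.175,0.02,0.024],[-0.19,0.12,-0.31,-0.22,0.025,0.03],[-0.24,0.15,-0.4,-0.26,0.03,0.036],[-0.29,0.18,-0.48,-0.305,0.035,0.042],[-0.33,0.21,-0.54,-0.35,0.04,0.048],[-0.352,0.226,-0.58,-0.39,0.045,0.054],[-0.352,0.226,-0.58,-0.411,0.045,0.054],[-0.352,0.226,-0.58,-0.411,0.045,0.054]]]}}

```text
clock: 12.55
tool_pos: [0.6065, 0.0301, 0.2455]
orientation: [[0.905, 0.032, -0.424], [0.03, -0.999, -0.01], [-0.424, -0.004, -0.906]]
contact_force: [-0.4, -0.5, -0.6]
grip_width: 0.0525
```

```bash
python3 - <<'E'
from h import *
st()
f=ctrl.grab_frame('wrist'); w=f['pixels']; im2,_,_,_=grab('top')
o=np.zeros((500,800,3),np.uint8); o[:250,:300]=cv2.resize(w[180:320,150:340],(300,250)); o[:,300:]=cv2.resize(im2[95:220,145:270],(500,500),interpolation=cv2.INTER_CUBIC); 
im,_,_,_=grab('scene'); o[250:,:300]=cv2.resize(im[180:280,230:350],(300,250),interpolation=cv2.INTER_CUBIC); save(o,'pics/p3.png')
row([.52,-.12,.25],pose(-14,25,0))
E
```

```text
t 12.55 grasp pt [0.5993 0.0299 0.2489] q [ 0.06  0.18  2.45  3.19  0.62 -1.59] F [-0.4 -0.5 -0.6] w 0.0525
row [-0.31, 0.599, 0.137] [0.035, 0.001, 0.08] mm 172 deg 15.8
```

View pics/p3.png

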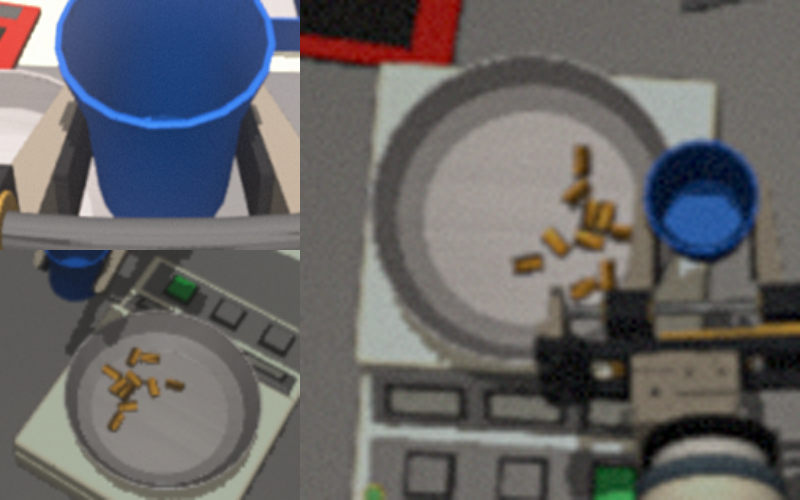

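The top view (crop) shows the cup empty and ten standoffs in the dish, at about (515–630, 150–295). I'll return the cup to its old spot.

Emit:
{"name": "carry_out", "arguments": {"steps": [[[-0.04,0.08,0.02,0.005,0,0.01],[-0.1,0.2,0.046,0.012,0,0.027],[-0.18,0.36,0.08,0.02,0,0.048],[-0.26,0.5,0.115,0.03,0.001,0.067],[-0.31,0.599,0.137,0.035,0.001,0.08],[-0.31,0.599,0.137,0.035,0.001,0.08],[-0.31,0.599,0.137,0.035,0.001,0.08]]]}}

```text
clock: 13.4
tool_pos: [0.5271, -0.1221, 0.2472]
orientation: [[0.88, -0.241, -0.409], [-0.219, -0.971, 0.101], [-0.421, 0.001, -0.907]]
contact_force: [-0.1, -0.2, -0.4]
grip_width: 0.0528
```

```bash
python3 - <<'E'
from h import *
st(); row([.4525,-.268,.2],pose(-30.7,25,0))
E
```

```text
t 13.4 grasp pt [ 0.5201 -0.1203  0.2505] q [-0.21  0.09  2.58  3.19  0.66 -1.6 ] F [-0.1 -0.2 -0.4] w 0.0528
row [-0.025, 0.647, 0.235] [0.039, -0.001, 0.084] mm 172 deg 16.8
```

Emit:
{"name": "carry_out", "arguments": {"steps": [[[-0.005,0.1,0.04,0.006,0,0.013],[-0.01,0.25,0.09,0.015,0,0.032],[-0.017,0.42,0.15,0.025,0,0.054],[-0.025,0.58,0.21,0.035,0,0.075],[-0.025,0.647,0.235,0.039,-0.001,0.084],[-0.025,0.647,0.235,0.039,-0.001,0.084],[-0.025,0.647,0.235,0.039,-0.001,0.084],[-0.025,0.647,0.235,0.039,-0.001,0.084]]]}}

```text
clock: 14.2
tool_pos: [0.4594, -0.2707, 0.1969]
orientation: [[0.781, -0.507, -0.366], [-0.46, -0.862, 0.213], [-0.423, 0.002, -0.906]]
contact_force: [-0.1, -1.0, -1.1]
grip_width: 0.0529
```

```bash
python3 - <<'E'
from h import *
st(); 
M=np.array([[0.778,-0.513,-0.363],[-0.467,-0.858,0.213],[-0.421,0.003,-0.907]]);U,_,V=np.linalg.svd(M);M=U@V
row([.4525,-.268,.045],M);row([.4525,-.268,.0295],M)
E
```

```text
t 14.2 grasp pt [ 0.4531 -0.267   0.2003] q [-0.54  0.29  2.62  3.13  0.9  -1.57] F [-0.1 -1.  -1.1] w 0.0529
row [0.263, 0.004, 0.563] [0.001, 0.001, 0.002] mm 155 deg 0.5
row [0.289, 0.004, 0.619] [0.001, 0.001, 0.002] mm 171 deg 0.5
```

Emit:
{"name": "carry_out", "arguments": {"steps": [[[0.03,0.001,0.064,0,0,0],[0.08,0.002,0.17,0,0,0],[0.13,0.002,0.28,0.001,0.001,0.002],[0.18,0.003,0.385,0.001,0.001,0.002],[0.22,0.003,0.47,0.001,0.001,0.002],[0.245,0.004,0.525,0.001,0.001,0.002],[0.258,0.004,0.553,0.001,0.001,0.002],[0.268,0.004,0.574,0.001,0.001,0.002],[0.278,0.004,0.595,0.001,0.001,0.002],[0.286,0.004,0.613,0.001,0.001,0.002],[0.286,0.004,0.613,0.001,0.001,0.002]]]}}

```text
clock: 15.3
tool_pos: [0.4578, -0.2727, 0.0273]
orientation: [[0.778, -0.515, -0.361], [-0.467, -0.857, 0.215], [-0.421, 0.002, -0.907]]
contact_force: [0.3, 0.6, -0.7]
grip_width: 0.0525
```

```bash
python3 - <<'E'
from h import *
st(); 
M=np.array([[0.778,-0.513,-0.363],[-0.467,-0.858,0.213],[-0.421,0.003,-0.907]]);U,_,V=np.linalg.svd(M);M=U@V
row([.4525,-.268,.0290],M)
E
```

```text
t 15.3 grasp pt [ 0.4516 -0.269   0.0307] q [-0.54  1.01  2.57  3.14  1.58 -1.57] F [ 0.3  0.6 -0.7] w 0.0525
row [0.004, -0.005, 0.006] [-0.001, -0.0, -0.0] mm 2 deg 0.1
```

Emit:
{"name": "carry_out", "arguments": {"steps": [[[0.002,0,0.004,0,0,0],[0.003,0,0.006,0,0,0],[0.003,0,0.006,0,0,0]]]}}

```text
clock: 15.6
tool_pos: [0.4577, -0.2728, 0.0258]
orientation: [[0.777, -0.515, -0.361], [-0.468, -0.857, 0.215], [-0.421, 0.002, -0.907]]
contact_force: [0.7, 0.2, -0.7]
grip_width: 0.053
```

Emit:
{"name": "carry_out", "arguments": {"steps": [[[0,0,0,0,0,0],[0,0,0,0,0,0],[0,0,0,0,0,0],[0,0,0,0,0,0],[0,0,0,0,0,0],[0,0,0,0,0,0]]], "grip": 1}}

```text
clock: 16.2
tool_pos: [0.4576, -0.2727, 0.0255]
orientation: [[0.777, -0.515, -0.362], [-0.467, -0.857, 0.216], [-0.421, 0.002, -0.907]]
contact_force: [-0.7, -0.5, -0.3]
grip_width: 0.0915
```

```bash
python3 - <<'E'
from h import *
st(); M=pose(-30.7,25,0)
print('up in tool', (np.array(ctrl.get_state()['orientation']).T@[0,0,.17]/.25).round(3))
E
```

```text
t 16.2 grasp pt [ 0.4514 -0.2689  0.0289] q [-0.54  1.02  2.57  3.14  1.58 -1.57] F [-0.7 -0.5 -0.3] w 0.0915
up in tool [-0.286  0.001 -0.617]
```

Emit:
{"name": "carry_out", "arguments": {"steps": [[[-0.01,0,-0.02,0,0,0],[-0.04,0,-0.086,0,0,0],[-0.08,0,-0.172,0,0,0],[-0.13,0,-0.28,0,0,0],[-0.18,0,-0.39,0,0,0],[-0.24,0,-0.518,0,0,0],[-0.3,0,-0.648,0,0,0],[-0.36,0,-0.777,0,0,0],[-0.38,0,-0.82,0,0,0],[-0.38,0,-0.82,0,0,0]]]}}

```text
clock: 17.2
tool_pos: [0.4582, -0.2726, 0.2556]
orientation: [[0.78, -0.515, -0.356], [-0.469, -0.857, 0.212], [-0.415, 0.002, -0.91]]
contact_force: [-0.1, -0.2, 0.6]
grip_width: 0.0916
```

```bash
cat >> h.py <<'E'
def down(yawdeg=-3.6):
    a=np.radians(yawdeg); x=np.array([0,0,-1.]); y=-np.array([-np.sin(a),np.cos(a),0]); return np.c_[x,y,np.cross(x,y)]
E
python3 - <<'E'
from h import *
st()
im,K,R,t=grab('top'); hsv=cv2.cvtColor(im,cv2.COLOR_RGB2HSV); b=cv2.inRange(hsv,(100,120,30),(130,255,255)); w=np.zeros_like(b); cv2.circle(w,(356,213),24,255,-1)
M=cv2.moments(b&w,True); print('blue area',M['m00'],M['m10']/M['m00'],M['m01']/M['m00'])
im0=np.load('top0.npz')['im']; b0=cv2.inRange(cv2.cvtColor(im0,cv2.COLOR_RGB2HSV),(100,120,30),(130,255,255))&w; M=cv2.moments(b0,True); print('before',M['m00'],M['m10']/M['m00'],M['m01']/M['m00'])
row([.47,-.10,.26],pose(-8,45,0))
row([.449,.0985,.22],down())
E
```

```text
t 17.2 grasp pt [ 0.452  -0.2689  0.2589] q [-0.54  0.05  2.59  3.15  0.64 -1.58] F [-0.1 -0.2  0.6] w 0.0916
blue area 356.0 359.55898876404495 213.8876404494382
before 332.0 357.8975903614458 212.93975903614458
row [-0.268, -0.625, 0.118] [-0.073, -0.111, -0.106] mm 173 deg 30.6
row [-0.653, -1.254, 0.481] [-0.135, -0.356, -0.087] mm 373 deg 70.2
```

The cup stands where it was: its blue blob is at (359.6,213.9) now and was at (357.9,212.9) before. Now I close the fingers and go to the key.

Emit:
{"name": "carry_out", "arguments": {"steps": [[[-0.05,-0.15,0.02,-0.015,-0.025,-0.022],[-0.12,-0.3,0.05,-0.035,-0.05,-0.05],[-0.2,-0.45,0.085,-0.055,-0.08,-0.078],[-0.268,-0.625,0.118,-0.073,-0.111,-0.106],[-0.268,-0.625,0.118,-0.073,-0.111,-0.106],[-0.268,-0.625,0.118,-0.073,-0.111,-0.106],[-0.268,-0.625,0.118,-0.073,-0.111,-0.106]]], "grip": 0, "newtons": 10}}

```text
clock: 17.95
tool_pos: [0.4797, -0.1104, 0.2466]
orientation: [[0.758, -0.169, -0.631], [-0.094, -0.984, 0.151], [-0.646, -0.055, -0.761]]
contact_force: [0.5, 0.7, -0.3]
grip_width: 0.0378
```

```bash
python3 - <<'E'
from h import *
st(); row([.449,.0985,.22],down())
E
```

```text
t 17.95 grasp pt [ 0.4736 -0.1096  0.2518] q [-0.35 -0.16  2.49  1.83  0.18 -0.34] F [ 0.5  0.7 -0.3] w 0.0378
row [-0.082, -0.794, 0.309] [-0.039, -0.277, 0.002] mm 214 deg 50.3
```

It is passing the wrist singularity smoothly, so I go on.

Emit:
{"name": "carry_out", "arguments": {"steps": [[[-0.02,-0.2,0.08,-0.01,-0.07,0],[-0.04,-0.4,0.155,-0.02,-0.14,0.001],[-0.06,-0.6,0.23,-0.03,-0.21,0.001],[-0.082,-0.794,0.309,-0.039,-0.277,0.002],[-0.082,-0.794,0.309,-0.039,-0.277,0.002],[-0.082,-0.794,0.309,-0.039,-0.277,0.002],[-0.082,-0.794,0.309,-0.039,-0.277,0.002],[-0.082,-0.794,0.309,-0.039,-0.277,0.002],[-0.082,-0.794,0.309,-0.039,-0.277,0.002],[-0.082,-0.794,0.309,-0.039,-0.277,0.002]]]}}

```text
clock: 18.95
tool_pos: [0.4465, 0.0959, 0.21]
orientation: [[0.328, -0.061, -0.943], [0.072, -0.993, 0.089], [-0.942, -0.097, -0.322]]
contact_force: [1.4, 0.3, -1.1]
grip_width: 0.0008
```

```bash
python3 - <<'E'
from h import *
st(); row([.449,.0985,.13],down())
f=ctrl.grab_frame('wrist'); save(f['pixels'],'pics/w2.png'); np.savez('w2.npz',**f)
K,R,t=f['camera_matrix'],np.array(f['R']),np.array(f['t']); c=-R.T@t
def fe(u,v,z):
    x=(u-K[0][2])/K[0][0]; y=(v-K[1][2])/K[1][1]; r=np.hypot(x,y); ray=R.T@np.array([x/r*np.sin(r),y/r*np.sin(r),np.cos(r)]); return c+ray*(z-c[2])/ray[2]
hsv=cv2.cvtColor(f['pixels'],cv2.COLOR_RGB2HSV); g=cv2.inRange(hsv,(45,120,60),(80,255,255))
for q in cv2.findContours(g,cv2.RETR_EXTERNAL,cv2.CHAIN_APPROX_NONE)[0]:
    if cv2.contourArea(q)>60: (u,v),wh,a=cv2.minAreaRect(q); print((u,v),wh,fe(u,v,.055).round(4))
E
```

```text
t 18.95 grasp pt [0.4439 0.0953 0.2175] q [ 0.21 -0.07  2.23  0.01  0.64  1.85] F [ 1.4  0.3 -1.1] w 0.0008
row [0.336, 0.023, 0.105] [-0.005, -0.105, 0.031] mm 88 deg 19.7
(262.32318115234375, 220.09144592285156) (24.294937133789062, 7.840639114379883) [0.4547 0.1011 0.055 ]
(6.0, 128.0) (12.0, 22.0) [0.6246 0.5302 0.055 ]
```

View pics/w2.png

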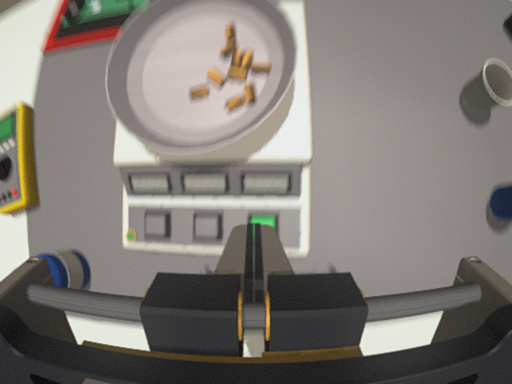

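The wrist view shows the green key at (262,220), partly behind the closed fingertips, and all ten standoffs in the dish. Descending to above the key.

Emit:
{"name": "carry_out", "arguments": {"steps": [[[0.11,0.008,0.035,-0.002,-0.035,0.01],[0.22,0.015,0.07,-0.003,-0.07,0.02],[0.336,0.023,0.105,-0.005,-0.105,0.031],[0.336,0.023,0.105,-0.005,-0.105,0.031],[0.336,0.023,0.105,-0.005,-0.105,0.031],[0.336,0.023,0.105,-0.005,-0.105,0.031],[0.336,0.023,0.105,-0.005,-0.105,0.031]]]}}

```text
clock: 19.7
tool_pos: [0.454, 0.0998, 0.1274]
orientation: [[0.015, -0.06, -0.998], [0.005, -0.998, 0.06], [-1.0, -0.006, -0.014]]
contact_force: [0.9, 0.3, 0.8]
grip_width: 0.0006
```

```bash
python3 - <<'E'
from h import *
st(); row([.449,.0992,.084],down())
E
```

```text
t 19.7 grasp pt [0.4538 0.0998 0.1354] q [0.21 0.23 2.07 0.   0.83 1.84] F [0.9 0.3 0.8] w 0.0006
row [0.205, 0.005, 0.023] [0.001, -0.005, 0.002] mm 52 deg 0.9
```

Emit:
{"name": "carry_out", "arguments": {"steps": [[[0.06,0.003,0.015,0,-0.003,0.001],[0.12,0.005,0.023,0.001,-0.005,0.002],[0.17,0.005,0.023,0.001,-0.005,0.002],[0.205,0.005,0.023,0.001,-0.005,0.002],[0.205,0.005,0.023,0.001,-0.005,0.002],[0.205,0.005,0.023,0.001,-0.005,0.002]]]}}

```text
clock: 20.3
tool_pos: [0.449, 0.0993, 0.0743]
orientation: [[-0.005, -0.062, -0.998], [-0.001, -0.998, 0.062], [-1.0, 0.002, 0.005]]
contact_force: [0.6, -0.5, 0.5]
grip_width: 0.0008
```

```bash
python3 - <<'E'
from h import *
st(); row([.449,.0992,.074],down())
ims=[grab(n)[0] for n in('scene','top')]
o=np.zeros((400,800,3),np.uint8); o[:,:400]=cv2.resize(ims[0][170:230,270:330],(400,400),interpolation=cv2.INTER_CUBIC); o[:,400:]=cv2.resize(ims[1][180:240,195:255],(400,400),interpolation=cv2.INTER_CUBIC); save(o,'pics/k.png')
E
```

```text
t 20.3 grasp pt [0.449  0.0993 0.0823] q [ 0.21  0.32  2.1  -0.    0.73  1.85] F [ 0.6 -0.5  0.5] w 0.0008
row [0.033, 0.0, -0.0] [0.0, 0.002, -0.001] mm 8 deg 0.3
```

View pics/k.png

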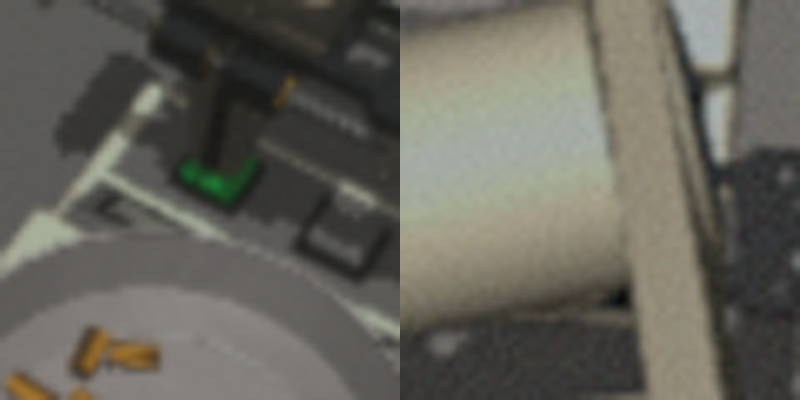

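The scene crop shows the closed fingertips right over the green key (about (218,175)) and clear of the other keys and the dish. Pressing in small steps, watching the force.

Emit:
{"name": "carry_out", "arguments": {"steps": [[[0.01,0,0,0,0,0],[0.02,0,0,0,0,0],[0.028,0,0,0,0,0],[0.033,0,0,0,0,0],[0.037,0,0,0,0,0],[0.041,0,0,0,0,0],[0.045,0,0,0,0,0],[0.045,0,0,0,0,0],[0.045,0,0,0,0,0]]]}}

```text
clock: 21.3
tool_pos: [0.449, 0.0993, 0.0635]
orientation: [[-0.004, -0.062, -0.998], [-0.001, -0.998, 0.062], [-1.0, 0.001, 0.004]]
contact_force: [-1.7, -0.5, 2.6]
grip_width: 0.0005
```

Emit:
{"name": "carry_out", "arguments": {"steps": [[[0.003,0,0,0,0,0],[0.006,0,0,0,0,0],[0.009,0,0,0,0,0],[0.009,0,0,0,0,0],[0.009,0,0,0,0,0]]]}}

```text
clock: 21.8
tool_pos: [0.449, 0.0993, 0.0611]
orientation: [[-0.004, -0.062, -0.998], [-0.001, -0.998, 0.062], [-1.0, 0.001, 0.004]]
contact_force: [-0.9, -0.3, 5.1]
grip_width: 0.0007
```

Emit:
{"name": "carry_out", "arguments": {"steps": [[[0.003,0,0,0,0,0],[0.005,0,0,0,0,0],[0.005,0,0,0,0,0],[0.005,0,0,0,0,0]]]}}

```text
clock: 22.2
tool_pos: [0.449, 0.0993, 0.0603]
orientation: [[-0.004, -0.062, -0.998], [-0.001, -0.998, 0.062], [-1.0, 0.001, 0.004]]
contact_force: [-2.8, -0.7, 12.2]
grip_width: 0.0006
```

```bash
python3 - <<'E'
from h import *
a=[]
for i in range(6): grab('top'); s=ctrl.get_state(); a.append([*s['contact_force'],s['tool_pos'][2]])
print(np.round(a,4)[:, 2:].tolist(),np.mean(a,0))
E
```

```text
[[11.4363, 0.0603], [11.8589, 0.0603], [11.0491, 0.0603], [11.8537, 0.0603], [12.0983, 0.0603], [11.3754, 0.0603]] [-3.21357126 -0.97988654 11.61195655  0.0602787 ]
```

The key has bottomed (tip at 49.3 mm, 11.6 N). That is harder than needed, so I back off slightly.

Emit:
{"name": "carry_out", "arguments": {"steps": [[[-0.001,0,0,0,0,0],[-0.001,0,0,0,0,0],[-0.001,0,0,0,0,0]]]}}

```text
clock: 22.8
tool_pos: [0.449, 0.0993, 0.0603]
orientation: [[-0.004, -0.062, -0.998], [-0.001, -0.998, 0.062], [-1.0, 0.001, 0.004]]
contact_force: [-3.0, -1.2, 7.7]
grip_width: 0.0006
```

```bash
python3 - <<'E'
from h import *
a=[]
for i in range(6): grab('top'); s=ctrl.get_state(); a.append([*s['contact_force'],s['tool_pos'][2]])
print(np.mean(a,0).round(5))
E
```

```text
[-2.31576 -0.72009  8.76236  0.06034]
```

Now 8.8 N with the tip height practically unchanged, so the key is still on its stop with a small margin. One last look.

```bash
python3 - <<'E'
from h import *
im=grab('scene')[0]; save(cv2.resize(im[90:320,120:450],(792,552),interpolation=cv2.INTER_CUBIC),'pics/end.png'); st()
E
```

```text
t 23.15 grasp pt [0.4491 0.0993 0.0683] q [ 0.21  0.35  2.11 -0.    0.69  1.85] F [-3.2 -0.4  8.8] w 0.0008
```

View pics/end.png

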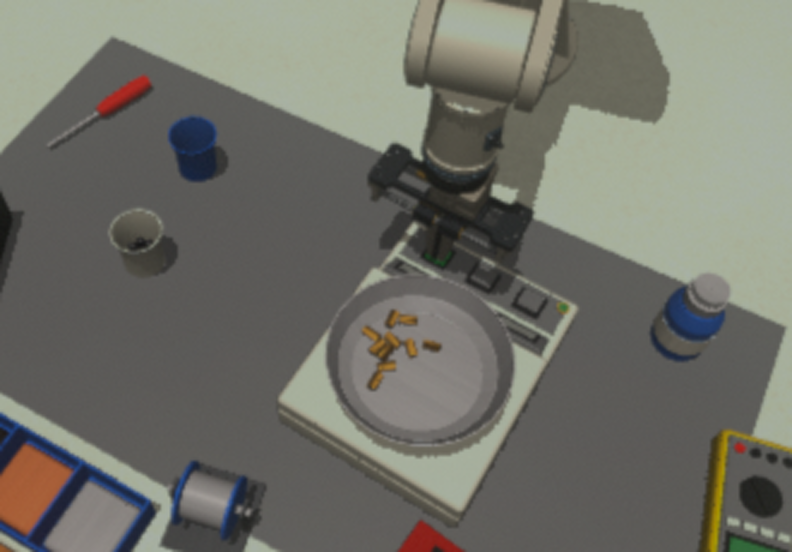

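The blue cup stands empty at (195,150), the standoffs are in the dish around (395,345), the key is held at (437,258), and the other things have not moved. Handing in.

```bash
python3 -c "
from cell import ctrl
print(ctrl.job_done())"
```

```text
the job is handed in; nothing more can be done
None
```

I poured all ten brass standoffs into the dish and stood the empty blue cup upright at its old spot. The job was handed in at about 23 s with the green sample key still held down by the closed fingertips.

**Standoffs and cup:** After the pour, the top view showed ten standoffs in the dish and nothing in the cup. The last scene picture shows the cup upright, and the white cup, bottle and screwdriver look unmoved. By colour blob, the cup came back within 2 pixels of where it started.

**Key:** The fingertips are at about 49.3 mm, against 49 mm for fully in. When I eased the push off, the force fell from 11.6 N to 8.8 N with almost no movement, so the key is on its stop. It reached about 12 N for about half a second before I eased off, and the final push is a little above the 6 N needed. About 3 N of sideways force also remains on the tool. In the pictures, the fingers are clear of the dish and the other keys.

The cameras' fixes on the key and the cup disagreed by up to about 4 mm. I used values in between.

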